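# Make up two tea kits on the kitchen shelf

### The job

Make up two tea kits. First swing the standing bail handle of the two-compartment wooden carrier right down to either side, then stand the tall glass in its wider compartment and the tea tin in its narrower one; on the low tea tray stand the low glass cup in the middle of the saucer and the sugar pot in the middle of the cork coaster. Everything stands upright and flat on its place, set the glass things down without dropping them, and leave the milk jug where it is.

Things in the scene. Friction and masses are not known exactly. Their poses are not given: they have to be found in the camera images.
- tall_glass: Loose. Clear straight drinking glass, open at the top, 100 tall, outside diameter 52 at the foot and 56 at the rim, wall 3. About 0.16 kg. Origin: centre of its underside; z up.
- low_cup: Loose. Clear low glass cup without handle, open at the top, 60 tall, outside diameter 46 at the foot, 58 at height 20, 62 at the rim, wall 3. About 0.12 kg. Origin: centre of its underside; z up.
- tea_tin: Loose. Plain closed metal cylinder, 85 tall, 50 diameter (lid, the top 17, is 51.6). About 0.14 kg. Origin: centre of its underside; z up.
- sugar_pot: Loose. Squat white ceramic pot with fixed lid and knob (one piece): body diameter 50 at the foot, 62 from height 20 to 44, shoulder slopes to height 60; round knob of diameter 22 from height 62 to 80. About 0.2 kg; may be lifted by the knob. Origin: centre of its underside; z up.
- milk_jug: Loose, not wanted: stays where it is. Steel milk jug, open at the top, 75 tall, diameter 68 at the foot and 62 at the rim, handle out to 58 from the axis on its +y side. Origin: centre of its underside.
- carrier: Fixed. Dark-toned open wooden carrier, 120 along its x, 200 along its y; origin: centre of its underside, z up. Floor top at z 6; walls 5 thick, 30 high; end posts 26 wide in the middle of the two short sides, up to z 55. A divider 5 thick, 25 high at y = +15 to +20 makes two compartments, both 110 along x: the wider, 110 along y, centred at (0, -40); the narrower, 75 along y, centred at (0, +57.5). The carrier is turned up to 0.25 rad from the world axes.
- bail (a joint): Angle (rad) of the carrier's U-shaped bail handle, hinged on the end posts on an axis along the carrier's y at z 45. 0 stands straight up; positive leans to the carrier's +x, negative to -x; range -1.4 to 1.4 (stops, lying down outside the rim; the bar then lies 79 from the hinge line, at z 59). Friction (about 0.012 N m) holds it within about 0.3 of upright; leaned past about 0.6 it falls to the stop under its own weight (60 g).
- bail_grip (a point): Centre of the bail's top bar, 80 from the hinge axis: a dark wood sleeve, diameter 16, 90 long along the carrier's y, on a 6 wire that runs 212 from arm to arm; when upright it is at carrier z 125, above the middle of the carrier.
- tea_tray: Fixed. Low light-wood tray, 130 along its x, 220 along its y, rim 16 high and 6 thick, floor top at z 8; origin: centre of its underside, z up. A white ceramic saucer (outside diameter 106, rim top at z 20, flat inner floor about 70 across at z 13) is fixed on it, centred at (0, -50); a square cork coaster 80 x 80, top at z 12, is fixed on it, centred at (0, +55). The tray is turned up to 0.25 rad from the world axes.
Mind the look-alikes: they are no part of the job. Leave any purple or yellow look-alike of the sugar_pot alone.

How it is judged:
On the way:
1. the bail handle is swung down before the tall glass or the tin is in the carrier ((value of joint bail above 1.2 rad or value of joint bail below -1.2 rad) and horizontal distance between each of tall_glass, tea_tin and carrier above 0.09 m), for 0.2 s.
At the end, for the whole second after the job is handed in: Bail past 1.2 rad to either side. Upright (0.1 rad), flat on the floor of their place (4 mm), at rest, released: tall glass in the wider compartment, tin in the narrower, low cup within 14 mm (each tray axis) of the saucer centre, sugar pot within 15 mm (each axis) of the coaster centre ((value of joint bail above 1.2 rad or value of joint bail below -1.2 rad) and x of tall_glass in the frame of carrier between -0.035 and 0.035 m and y of tall_glass in the frame of carrier between -0.075 and -0.005 m and angle between each of tall_glass, tea_tin, low_cup, sugar_pot's own z axis and vertical below 0.1 rad and z of tall_glass in the frame of carrier between 0.002 and 0.01 m and linear speed of each of tall_glass, tea_tin, low_cup, sugar_pot below 0.02 m/s and contact force between each of tall_glass, tea_tin, low_cup, sugar_pot and the fingers below 0.05 N and x of tea_tin in the frame of carrier between -0.035 and 0.035 m and y of tea_tin in the frame of carrier between 0.0415 and 0.0735 m and z of tea_tin in the frame of carrier between 0.002 and 0.01 m and x of low_cup in the frame of tea_tray between -0.014 and 0.014 m and y of low_cup in the frame of tea_tray between -0.064 and -0.036 m and z of low_cup in the frame of tea_tray between 0.009 and 0.017 m and x of sugar_pot in the frame of tea_tray between -0.015 and 0.015 m and y of sugar_pot in the frame of tea_tray between 0.04 and 0.07 m and z of sugar_pot in the frame of tea_tray between 0.008 and 0.016 m); the robot touches nothing.
It fails at once if the milk jug is moved by more than 25 mm (distance of milk_jug from where it was at the start of the episode above 0.025 m).
It fails at once if the tall glass is dropped (contact force between tall_glass and anything else below 0.01 N and linear speed of tall_glass above 0.6 m/s).
It fails at once if the low cup is dropped (contact force between low_cup and anything else below 0.01 N and linear speed of low_cup above 0.6 m/s).
It also fails if it takes over 112 s, if anything falls off the work surface, if the arm or the gripper's body presses on something with over 40 N, if the wrist force passes 120 N, or if a joint passes its speed limit or range.

### The arm

A 6-joint arm with a two-finger parallel gripper is mounted at the origin on the work surface. World frame = base frame: x ahead of the robot, y to its left, z up, the work surface at z = 0. Lengths are in m, angles in rad, forces in N, time in s.
With the tool pointing down it reaches from about 0.425 to 0.95 m from the base axis. Payload 3.5 kg.
Tool frame: the origin (TCP) lies at the very end of the fingers, on their centre line; the grasp point (between the pads) lies 19 mm behind it; z points along the fingers, y is the line along which they close (so a half turn about z gives the same grasp; the last joint's range is limited). The gripper opens to 85 mm and grips with 20 to 120 N. Pads are 22 mm wide; open, the fingers measure 114 mm over their backs; the gripper's body (76 mm by 85 mm) begins 54 mm behind the grasp point. The pads swing forward as they close: fully open they stand 13 mm farther back than shut.
Start: joints at [-1.419, 0.286, 1.577, -0, 1.279, -0.15], TCP at [0.201, -0.644, 0.231] pointing down, gripper open.
Joint ranges: [-2.77, 2.77], [-0.9, 2.22], [0.21, 2.48], [-1.53, 4.67], [0.24, 2.81], [-2.84, 2.84]. Speed limits (rad/s): [2.79, 2.79, 3.14, 3.14, 3.14, 3.14].

### API

Orientations are given as a unit quaternion [x, y, z, w].
In Python, from plant import ctrl gives the robot as it stands.
- The arm moves only by the tool carry_out, never from a script. Its argument "deltas" is one flat list of numbers, 6 for each row, row after row: the shift along the tool's x, y, z in m, then the turn, a rotation vector about the tool's x, y, z in rad. A call has 1 to 5 rows; each row is the pose to reach, as a shift and turn from the pose commanded when the call began, along the tool's axes at that moment; what a row does not reach only later rows make up. A row lasts 1/8 s, in which the tool goes at most 62.5 mm and 10.7 degrees, less where a joint would pass 70% of its speed; a pose out of reach is approached as far as the arm can. A call with a gripper value outside its range is refused whole. "grip" is the opening in per cent of the stroke, from 0 (shut) to 100 (fully open), set as the call begins (left out, the last holds). The fingers move at their own pace and stop on an object; "grip_force" is the grip in N (left out, the last holds). Time passes only in rows, so rows that repeat a pose let the fingers close. It gives the time, the measured TCP pose, the force, the opening and the grip force at its end, in the units of the state.
- ctrl.get_state(): the state, without advancing time (a new reading comes with each control period).
- ctrl.read_camera(name): name is "scene" or "side" or "wrist"; returns (picture, depth): 384x512x3 uint8, red, green, blue; 384x512 float32, m along the optical axis (not along the pixel's ray), 0 where there is no reading.
- ctrl.camera_model(name): a dict with "intrinsics" (3x3 intrinsics, pixels), "extrinsics" (4x4, takes a point from world to camera coordinates); the wrist camera has in their place "hand_eye" (4x4, takes a point from camera to tool coordinates, whose origin is the TCP and whose axes are the flange's). Camera axes: x right, y down, z forward; pixel columns grow to the right and rows downward; lengths in m; the calibration is good to about 2 mm. A picture is of the moment at which its call begins: read the wrist's pose just before it. camera_model takes no time and is no camera call.
- ctrl.sign_off(): hands the job in; it is judged then, once.
Trained networks look in the newest picture that a camera, given by its name, has taken for a name from the list of things; names that differ only in an ending like _2 or _b are one class to them, and where a whole thing is asked for, a point or a joint stands for the part that bears it (a point fixed in the world has none). Each returns a list of dicts, best first, with "score" (0 to 1); they miss things now and then, are a little off and sometimes report something else, mostly with a low value. They report only what shows in the picture. A call takes as long as a camera call. They do not tell look-alikes from the thing itself.
- ctrl.find_in(camera, query): "uv" ([column, row] in pixels, amid what is visible of it).
The state is a dict: "time": time; "qpos": joint angles; "dq": joint speeds; "joint_efforts": joint torques, N m; "eef_pos": TCP position; "tcp_rot": TCP orientation; "contact_force": force on the tool from outside, world axes, zero at the start; "wrist_torque": the same for the moment, N m; "opening": opening from 0.0 (shut) to 1.0 (fully open); "finger_force": force on a finger pad.
Only numpy, scipy, OpenCV 4.12 (cv2) and the standard library are available. Lean on these libraries where they do the work, as an engineer would, in place of code of your own. Each camera call takes 0.05 s, during which the arm holds its last target. There are 200 camera calls.

## Working session

There is one attempt and no reset: what is moved stays moved. The work goes in short steps, Python scripts to look and compute and a tool call to move; the robot and the scene stay as the last step left them, time stands still between calls to the robot, and variables do not carry over. Pictures are saved under pics/ and viewed, at most 14 in all, crops included, and the job is handed in when it is done.

Besides the shell and the picture viewer there is one more tool, called by a JSON object that holds its "method" and its "body", one argument or row to a line. carry_out: Moves the arm, as the interface text tells. Its arguments: {"type":"object","properties":{"deltas":{"type":"array"},"grip":{"type":"number"},"grip_force":{"type":"number"}},"required":["deltas"]}

```bash
ls; mkdir -p pics; cat > h.py <<'E'
import numpy as np, cv2
from plant import ctrl
from scipy.spatial.transform import Rotation as R
def T():
    s=ctrl.get_state(); M=np.eye(4); M[:3,:3]=R.from_quat(s['tcp_rot']).as_matrix(); M[:3,3]=s['eef_pos']; return M
def look(n):
    t=T(); p,d=ctrl.read_camera(n); m=ctrl.camera_model(n); K=np.array(m['intrinsics'])
    W=t@np.array(m['hand_eye']) if n=='wrist' else np.linalg.inv(np.array(m['extrinsics']))
    return p,d,K,W
def cloud(d,K,W):
    v,u=np.mgrid[:d.shape[0],:d.shape[1]]
    P=np.stack([(u-K[0,2])/K[0,0]*d,(v-K[1,2])/K[1,1]*d,d],-1)@W[:3,:3].T+W[:3,3]
    P[d==0]=np.nan; return P
def ray(uv,z,K,W):
    r=W[:3,:3]@np.array([(uv[0]-K[0,2])/K[0,0],(uv[1]-K[1,2])/K[1,1],1]); return W[:3,3]+r*(z-W[2,3])/r[2]
def save(p,f): cv2.imwrite('pics/'+f,cv2.cvtColor(p,cv2.COLOR_RGB2BGR))
E
python3 - <<'E'
from h import *
for n in ['scene','side']:
    p,d,K,W=look(n); P=cloud(d,K,W); np.savez(n,p=p,d=d,K=K,W=W); save(p,n+'.png'); print(n,W[:3,3].round(3))
    for q in ['tall_glass','low_cup','tea_tin','sugar_pot','milk_jug','carrier','bail_grip','tea_tray']:
        print(q,[(np.round(r['uv']).astype(int).tolist(),round(r['score'],2),P[int(r['uv'][1]),int(r['uv'][0])].round(3).tolist()) for r in ctrl.find_in(n,q)])
a=cv2.imread('pics/scene.png');b=cv2.imread('pics/side.png');cv2.imwrite('pics/both.png',np.vstack([a,b])[:, :])
print(ctrl.get_state())
E
```

```text
pics
scene [1.022 0.157 0.765]
tall_glass [([256, 193], 0.88, [0.493, -0.001, 0.089])]
low_cup [([176, 149], 0.79, [0.373, -0.274, 0.058])]
tea_tin [([374, 187], 0.65, [0.382, 0.282, 0.07])]
sugar_pot [([287, 180], 0.94, [0.405, 0.06, 0.054]), ([323, 172], 0.82, [0.355, 0.148, 0.057]), ([317, 206], 0.64, [0.468, 0.15, 0.055])]
milk_jug [([202, 173], 0.84, [0.455, -0.16, 0.078]), ([320, 204], 0.3, [0.464, 0.157, 0.059])]
carrier [([180, 234], 0.79, [0.609, -0.171, 0.005])]
bail_grip [([177, 209], 0.67, [0.612, -0.15, 0.127])]
tea_tray []
side [-0.02   0.747  0.737]
tall_glass [([264, 211], 0.77, [0.45, 0.017, 0.079])]
low_cup [([338, 185], 0.57, [0.356, -0.267, 0.048])]
tea_tin [([231, 300], 0.67, [0.341, 0.31, 0.069])]
sugar_pot [([278, 241], 0.94, [0.372, 0.071, 0.048]), ([238, 252], 0.84, [0.43, 0.168, 0.052]), ([269, 272], 0.71, [0.331, 0.177, 0.045])]
milk_jug [([303, 196], 0.69, [0.415, -0.144, 0.048]), ([187, 237], 0.33, [0.613, 0.164, 0.003])]
carrier [([250, 183], 0.59, [0.631, -0.165, 0.001])]
bail_grip [([254, 157], 0.78, [0.597, -0.145, 0.122])]
tea_tray [([186, 238], 0.75, [0.613, 0.164, 0.003])]
{'time': 0.9, 'qpos': array([-1.41899375e+00,  2.86320871e-01,  1.57669249e+00,  1.92460070e-05,
        1.27859503e+00, -1.49983078e-01]), 'dq': array([ 0.00095531,  0.00210085,  0.00050177, -0.00154781,  0.00047719,
        0.00131775]), 'joint_efforts': array([ 3.07388782e-04, -4.05961168e+01, -2.92943698e+01, -1.01808391e-04,
        5.52116016e-04, -1.70454445e-06]), 'eef_pos': array([ 0.20066952, -0.6444723 ,  0.23131501]), 'tcp_rot': array([ 9.88637678e-01,  1.50318134e-01,  9.20791969e-06, -7.87775269e-06]), 'contact_force': array([-0.48962326,  0.05892107, -0.21949065]), 'wrist_torque': array([ 0.02302317, -0.00180939,  0.03255892]), 'finger_force': 0.0, 'opening': 1.00091630543205}
```

View pics/scene.png

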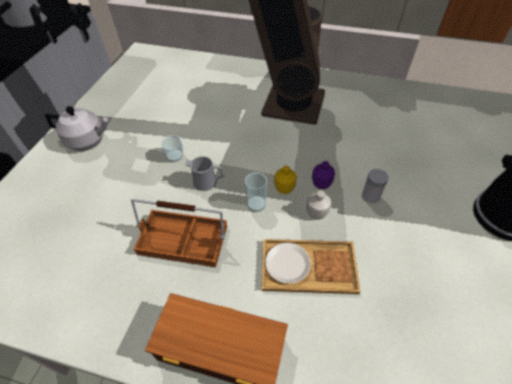

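```bash
python3 - <<'E'
from h import *
S={n:np.load(n+'.npz') for n in ['scene','side']}
P=np.vstack([cloud(S[n]['d'],S[n]['K'],S[n]['W']).reshape(-1,3) for n in S]); C=np.vstack([S[n]['p'].reshape(-1,3) for n in S])
ok=~np.isnan(P[:,0])&(P[:,2]>-.01)&(P[:,2]<.3);P=P[ok];C=C[ok]
np.savez('cl',P=P,C=C)
# orthographic top map 1.5mm
def pix(P): return ((P[:,0]-.25)/.0015).astype(int),((.5-P[:,1])/.0015).astype(int)
o=np.argsort(P[:,2]);P=P[o];C=C[o];i,j=pix(P);k=(i>=0)&(i<400)&(j>=0)&(j<600)
im=np.zeros((600,400,3),np.uint8);im[j[k],i[k]]=C[k][:,::-1]
im=cv2.rotate(im,cv2.ROTATE_90_CLOCKWISE)
h=np.zeros((600,400),np.uint8);h[j[k],i[k]]=np.clip(P[k][:,2]/.14*255,0,255)
cv2.imwrite('pics/top.png',np.rot90(im,1)); 
cv2.imwrite('pics/top2.png',np.hstack([np.rot90(im,1),cv2.applyColorMap(h,cv2.COLORMAP_JET)]))
E
```

```text
(no output)
```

View pics/top2.png

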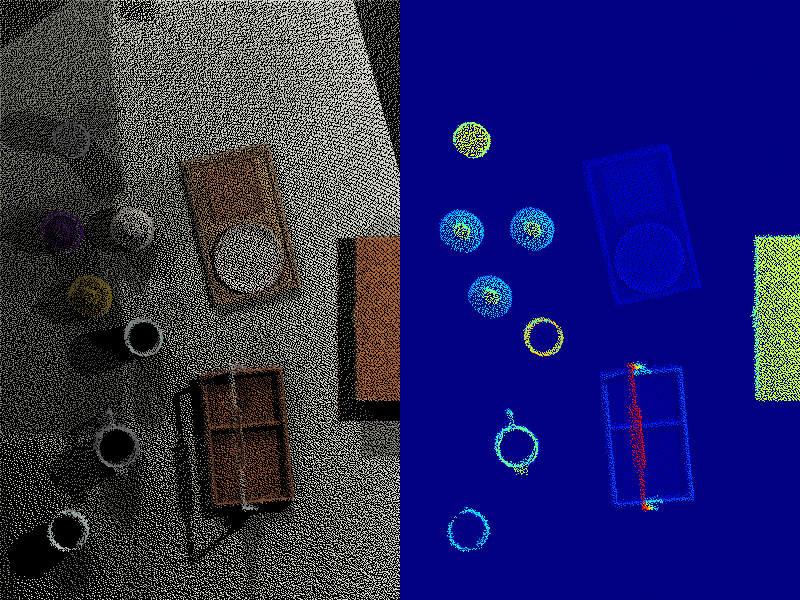

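View pics/side.png

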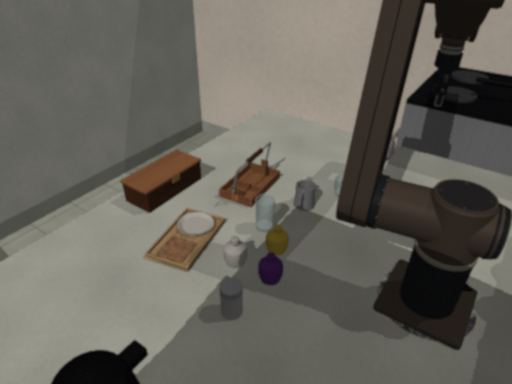

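The scene shows, in scene-camera pixels, the carrier with its upright bail at (180,235), the tray with saucer and coaster at (310,265), and the tall glass at (256,193). The low cup is at (173,149), the jug at (203,173) and the tin at (374,186). In the rectified top view the divider sits near the carrier's +y end, so the narrow side is at world +y and the saucer is at the tray's -y end.

There are three sugar-pot candidates: yellow (286,180), purple (323,175) and white (318,205). The white one is the sugar pot, because the description calls for white ceramic. I'll confirm it in a crop and fit the poses.

```bash
cat >> h.py <<'E'
def to(xyz,psi):
    """total delta in tool axes from current pose to (xyz, psi), tool down"""
    M=T(); g=R.from_euler('z',psi)*R.from_euler('x',np.pi); c=R.from_matrix(M[:3,:3])
    s=c.inv().apply(np.array(xyz)-M[:3,3]); r=(c.inv()*g).as_rotvec()
    print('delta',s.round(4).tolist(),r.round(4).tolist())
E
python3 - <<'E'
from h import *
from scipy.optimize import least_squares
c=np.load('cl.npz');P=c['P'];C=c['C']
def circ(x,y,z0,z1,r,rad=.05,fix=True):
    k=(np.hypot(P[:,0]-x,P[:,1]-y)<rad)&(P[:,2]>z0)&(P[:,2]<z1);Q=P[k]
    s=least_squares(lambda a:np.hypot(Q[:,0]-a[0],Q[:,1]-a[1])-r,[x,y],loss='soft_l1',f_scale=.002).x
    return s.round(4),k.sum(),Q[:,2].max().round(3)
print('glass',circ(.465,-.005,.08,.11,.0275)); print('cup',circ(.352,-.295,.045,.07,.030))
print('tin',circ(.357,.29,.03,.08,.0255)); 
for n,x,y in [('white',.45,.156),('purple',.343,.155),('yellow',.385,.057)]:
  print(n,circ(x,y,.02,.045,.031)); k=(np.hypot(P[:,0]-x,P[:,1]-y)<.04)&(P[:,2]>.068); print(P[k].mean(0),k.sum())
print('jug',circ(.425,-.17,.05,.08,.031,.04))
def rect(x0,x1,y0,y1,z0,z1):
    k=(P[:,0]>x0)&(P[:,0]<x1)&(P[:,1]>y0)&(P[:,1]<y1)&(P[:,2]>z0)&(P[:,2]<z1)
    return cv2.minAreaRect(P[k][:,:2].astype(np.float32)*1000)
print('carrier',rect(.52,.73,-.28,-.03,.024,.034)); print('tray',rect(.5,.72,.03,.3,.011,.018))
k=(P[:,2]>.118)&(P[:,2]<.14)&(abs(P[:,0]-.61)<.06)&(abs(P[:,1]+.15)<.12);Q=P[k];print('bail',Q.mean(0),np.polyfit(Q[:,1],Q[:,0],1),Q[:,1].min(),Q[:,1].max(),cv2.minAreaRect(Q[:,:2].astype(np.float32)*1000))
# saucer / coaster colour check
k=(P[:,0]>.5)&(P[:,0]<.72)&(P[:,1]>.03)&(P[:,1]<.3)&(P[:,2]>.01)&(P[:,2]<.026)
w=k&(C.min(1)>C.max(1)*.85);Q=P[w];print('saucer',Q.mean(0),cv2.minEnclosingCircle(Q[:,:2].astype(np.float32)*1000))
im=cv2.imread('pics/scene.png');cv2.imwrite('pics/crop.png',cv2.resize(im[150:230,240:400],None,fx=5,fy=5,interpolation=cv2.INTER_CUBIC))
to([.56,-.155,.2],0)
E
```

```text
glass (array([ 0.466 , -0.0056]), np.int64(459), np.float64(0.103))
cup (array([ 0.3524, -0.2957]), np.int64(244), np.float64(0.063))
tin (array([0.3573, 0.2894]), np.int64(601), np.float64(0.08))
white (array([0.4483, 0.1555]), np.int64(331), np.float64(0.045))
[0.44940491 0.15655986 0.07632717] 118
purple (array([0.342 , 0.1521]), np.int64(335), np.float64(0.045))
[0.34319243 0.15358063 0.07605878] 118
yellow (array([0.3852, 0.0535]), np.int64(312), np.float64(0.045))
[0.38728122 0.05510527 0.07617547] 105
jug (array([ 0.4251, -0.1702]), np.int64(598), np.float64(0.08))
carrier ((619.81494140625, -153.6682891845703), (125.0096206665039, 207.20413208007812), 5.189087867736816)
tray ((612.1338500976562, 163.19515991210938), (134.8542938232422, 223.9804229736328), 12.920181274414062)
bail [ 0.60679978 -0.15275787  0.12650159] [-0.09489708  0.59230351] -0.26562793440704724 -0.04696592147214862 ((605.114013671875, -156.3423309326172), (19.78460121154785, 219.92236328125), 5.515827178955078)
saucer [0.62332888 0.11076059 0.01433778] ((624.01953125, 110.13072967529297), 53.826560974121094)
delta [0.4886, -0.3606, 0.0313] [-0.0, -0.0, 0.3018]
```

View pics/crop.png

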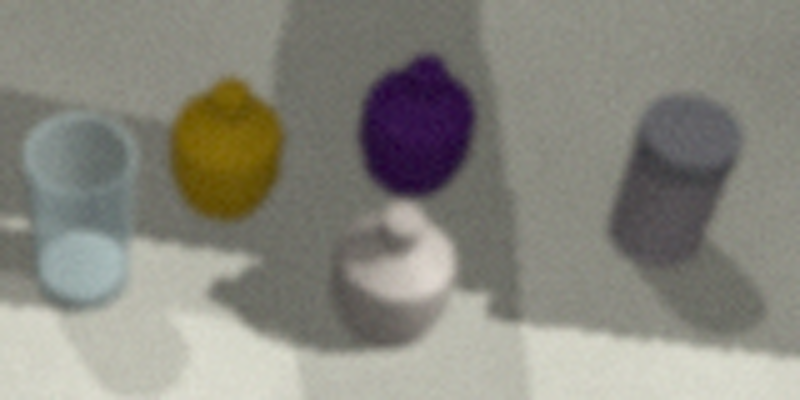

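The crop shows the white pot with its knob at crop (395,270), which is scene (319,204). It is the only white candidate, so it is the sugar pot at about (0.449, 0.156). I'm heading for the bail with the gripper shut and will push it towards +x.

{"method": "carry_out", "body": {
  "deltas": [0.048,-0.036,0.003,0,0,-0.127,0.097,-0.072,0.006,0,0,-0.254,0.146,-0.108,0.009,0,0,-0.381,0.194,-0.144,0.012,0,0,-0.508,0.242,-0.18,0.015,0,0,-0.635],
  "grip": 0
}}

```text
time: 1.52
eef_pos: [0.3792, -0.3991, 0.2166]
tcp_rot: [0.891, 0.453, 0.0, 0.0]
contact_force: [0.2, -0.0, -0.2]
opening: 0.003
finger_force: 0.0
```

```bash
python3 -c "
from h import *
s=ctrl.get_state();print(s['time'],s['eef_pos'],s['qpos'].round(3));to([.555,-.155,.2],1.57)"
```

```text
1.525 [ 0.37916378 -0.39907698  0.21655832] [-0.995  0.025  1.899  0.     1.217 -0.365]
delta [0.3008, -0.0018, 0.0165] [0.0008, 0.0004, -0.6293]
```

{"method": "carry_out", "body": {
  "deltas": [0.06,0,0.003,0,0,-0.126,0.12,-0.001,0.006,0,0,-0.252,0.18,-0.001,0.01,0,0,-0.378,0.24,-0.001,0.013,0,0,-0.504,0.301,-0.002,0.017,0,0,-0.629]
}}

```text
time: 2.15
eef_pos: [0.5561, -0.1554, 0.1998]
tcp_rot: [0.707, 0.707, 0.0, 0.001]
contact_force: [0.6, -0.2, 0.7]
opening: -0.004
finger_force: 0.0
```

{"method": "carry_out", "body": {
  "deltas": [0,0,0.055,0,0,0,0,0,0.11,0,0,0,0,0.035,0.112,0,0,0,0,0.065,0.114,0,0,0,0,0.09,0.115,0,0,0]
}}

```text
time: 2.78
eef_pos: [0.6457, -0.1574, 0.0839]
tcp_rot: [0.709, 0.705, -0.0, -0.0]
contact_force: [-0.3, 0.2, -0.3]
opening: 0.002
finger_force: 0.3
```

{"method": "carry_out", "body": {
  "deltas": [0,0.015,0,0,0,0,0,0.03,0,0,0,0,0,0.03,0,0,0,0]
}}

```text
time: 3.15
eef_pos: [0.6756, -0.1576, 0.0844]
tcp_rot: [0.709, 0.705, 0.0, 0.0]
contact_force: [-1.0, -0.0, 0.4]
opening: 0.003
finger_force: 0.0
```

```bash
python3 - <<'E'
from h import *
p,d,K,W=look('side');P=cloud(d,K,W);save(p,'s2.png')
Q=P.reshape(-1,3);Q=Q[(Q[:,2]>.04)&(Q[:,2]<.2)&(abs(Q[:,0]-.71)<.05)&(abs(Q[:,1]+.15)<.13)]
print(len(Q),np.median(Q,0),Q.min(0),Q.max(0),T()[:3,3]);to([.466,-.0056,.2],1.57)
E
```

```text
557 [ 0.68694893 -0.14404982  0.13277709] [ 0.66046322 -0.25739604  0.04343794] [ 0.73599683 -0.03621325  0.1985653 ] [ 0.67491225 -0.15753182  0.08418229]
delta [0.151, -0.2097, -0.1157] [-0.0004, -0.0, -0.0039]
```

{"method": "carry_out", "body": {
  "deltas": [0,0,-0.06,0,0,0,0.02,-0.03,-0.105,0,0,0,0.055,-0.078,-0.115,0,0,0,0.09,-0.126,-0.115,0,0,0,0.122,-0.172,-0.115,0,0,0],
  "grip": 100
}}

```text
time: 3.82
eef_pos: [0.5012, -0.0337, 0.1994]
tcp_rot: [0.709, 0.705, 0.0, 0.0]
contact_force: [0.1, 0.6, 0.3]
opening: 0.997
finger_force: 0.0
```

{"method": "carry_out", "body": {
  "deltas": [0.029,-0.037,0,0,0,0,0.029,-0.037,0,0,0,0]
}}

```text
time: 4.08
eef_pos: [0.4637, -0.0039, 0.1986]
tcp_rot: [0.708, 0.706, -0.0, -0.001]
contact_force: [0.1, 0.1, -0.3]
opening: 0.999
finger_force: 0.0
```

```bash
python3 - <<'E'
from h import *
p,d,K,W=look('scene');P=cloud(d,K,W)
Q=P.reshape(-1,3);k=(Q[:,2]>.05)&(Q[:,2]<.15)&(abs(Q[:,0]-.66)<.09)&(abs(Q[:,1]+.15)<.13);Q=Q[k]
print(len(Q),np.median(Q,0),Q.min(0),Q.max(0))
a=p[190:290,110:250]
w,dw,K,W=look('wrist');P=cloud(dw,K,W);Q=P.reshape(-1,3);Q=Q[(np.hypot(Q[:,0]-.466,Q[:,1]+.0056)<.045)&(Q[:,2]>.09)&(Q[:,2]<.115)]
print('glass rim',len(Q),(Q.min(0)+Q.max(0))/2,Q.max(0)-Q.min(0))
a=cv2.resize(a,(538,384));save(np.hstack([a,w])[:, ::1],'c2.png');im=cv2.imread('pics/c2.png');cv2.imwrite('pics/c2.png',cv2.resize(im,(800,293)))
to([.466,-.0056,.19],1.57)
E
```

```text
614 [ 0.69796684 -0.14627859  0.061077  ] [ 0.60042785 -0.26484677  0.05007427] [ 0.71263093 -0.04073623  0.06939755]
glass rim 931 [ 0.46507364 -0.00799808  0.0962752 ] [0.05504773 0.05543819 0.01252228]
delta [-0.0, -0.0005, 0.0097] [0.0014, 0.0006, -0.0038]
```

View pics/c2.png

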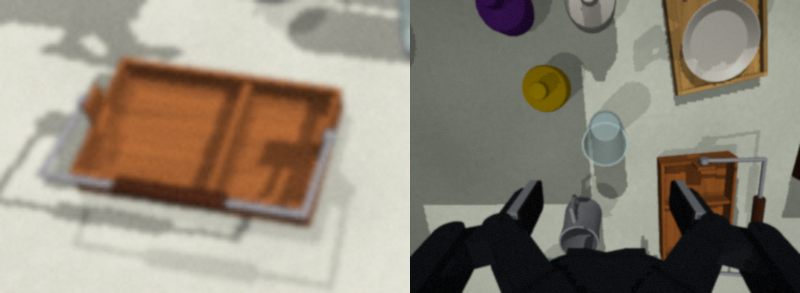

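The left crop shows the bail bar lying along the carrier's +x side, from (50,180) to (310,210), so it is at its stop. In the wrist picture the tall glass stands alone at (606,140). Next I descend and grasp it.

{"method": "carry_out", "body": {
  "deltas": [-0.001,-0.001,0.05,0,0,0,-0.001,-0.001,0.1,0,0,0,-0.001,-0.001,0.141,0,0,0,-0.001,-0.001,0.141,0,0,0]
}}

```text
time: 4.68
eef_pos: [0.4635, -0.0067, 0.0551]
tcp_rot: [0.709, 0.705, -0.002, -0.003]
contact_force: [0.2, 0.6, -0.6]
opening: 1.001
finger_force: 0.0
```

{"method": "carry_out", "body": {
  "deltas": [0,0,0,0,0,0,0,0,0,0,0,0,0,0,0,0,0,0,0,0,0,0,0,0],
  "grip": 0,
  "grip_force": 25
}}

```text
time: 5.18
eef_pos: [0.4675, -0.0071, 0.0607]
tcp_rot: [0.709, 0.705, 0.001, 0.002]
contact_force: [-0.7, -1.3, 6.4]
opening: 0.634
finger_force: 28.4
```

{"method": "carry_out", "body": {
  "deltas": [0,0,-0.02,0,0,0,0,0,-0.055,0,0,0,0,0,-0.09,0,0,0,-0.02,0.016,-0.095,0,0,0,-0.055,0.045,-0.095,0,0,0],
  "grip_force": 30
}}

```text
time: 5.8
eef_pos: [0.511, -0.0615, 0.1549]
tcp_rot: [0.708, 0.706, 0.001, 0.001]
contact_force: [-0.9, -0.1, -1.3]
opening: 0.636
finger_force: 32.8
```

{"method": "carry_out", "body": {
  "deltas": [-0.037,0.031,0,0,0,0,-0.074,0.062,0,0,0,0,-0.11,0.091,0,0,0,0,-0.131,0.109,0,0,0,0,-0.131,0.109,0,0,0,0]
}}

```text
time: 6.42
eef_pos: [0.6194, -0.1947, 0.1533]
tcp_rot: [0.709, 0.705, 0.0, 0.0]
contact_force: [-0.3, 1.0, -1.9]
opening: 0.635
finger_force: 32.8
```

```bash
python3 - <<'E'
from h import *
s=ctrl.get_state();print(s['time'],s['eef_pos'],s['contact_force'],s['opening'])
to([.6205,-.1935,.066],1.57)
E
```

```text
6.425 [ 0.61935593 -0.19474898  0.15325277] [-0.27017507  0.98796907 -1.88143109] 0.6345605897505187
delta [0.0013, 0.0011, 0.0873] [0.0005, 0.0002, -0.0059]
```

{"method": "carry_out", "body": {
  "deltas": [0.001,0.001,0.035,0,0,0,0.001,0.001,0.065,0,0,0,0.001,0.001,0.078,0,0,0,0.001,0.001,0.081,0,0,0,0.001,0.001,0.084,0,0,0]
}}

```text
time: 7.05
eef_pos: [0.6206, -0.1925, 0.0708]
tcp_rot: [0.709, 0.705, 0.0, 0.001]
contact_force: [-0.4, 0.5, -1.7]
opening: 0.636
finger_force: 32.8
```

{"method": "carry_out", "body": {
  "deltas": [0,0,0.002,0,0,0,0,0,0.002,0,0,0]
}}

```text
time: 7.3
eef_pos: [0.6201, -0.1925, 0.068]
tcp_rot: [0.709, 0.705, 0.0, 0.0]
contact_force: [-0.2, -0.2, -1.3]
opening: 0.631
finger_force: 32.8
```

{"method": "carry_out", "body": {
  "deltas": [0,0,0.002,0,0,0,0,0,0.004,0,0,0,0,0,0.004,0,0,0]
}}

```text
time: 7.68
eef_pos: [0.6204, -0.1929, 0.0668]
tcp_rot: [0.709, 0.705, -0.0, 0.0]
contact_force: [-5.5, 0.6, 9.4]
opening: 0.637
finger_force: 34.0
```

{"method": "carry_out", "body": {
  "deltas": [0,0,-0.001,0,0,0,0,0,-0.001,0,0,0,0,0,-0.001,0,0,0,0,0,-0.001,0,0,0],
  "grip": 100
}}

```text
time: 8.18
eef_pos: [0.6196, -0.1922, 0.0639]
tcp_rot: [0.709, 0.705, -0.0, -0.0]
contact_force: [0.2, -0.5, -0.4]
opening: 1.0
finger_force: 0.0
```

{"method": "carry_out", "body": {
  "deltas": [0,0,-0.03,0,0,0,0,0,-0.075,0,0,0,0,0,-0.12,0,0,0,0,0,-0.12,0,0,0]
}}

```text
time: 8.68
eef_pos: [0.6224, -0.1935, 0.1901]
tcp_rot: [0.709, 0.705, 0.002, 0.005]
contact_force: [-0.4, -0.0, 0.4]
opening: 1.0
finger_force: 0.0
```

```bash
python3 - <<'E'
from h import *
w,d,K,W=look('wrist');P=cloud(d,K,W).reshape(-1,3);Q=P[(np.hypot(P[:,0]-.62,P[:,1]+.193)<.05)&(P[:,2]>.095)&(P[:,2]<.12)]
print('rim',len(Q),(Q.min(0)+Q.max(0))/2,Q.max(0)-Q.min(0)) if len(Q) else print('none')
save(w,'w3.png');print(T()[:3,3]);to([.3573,.2894,.185],1.57)
E
```

```text
rim 1106 [ 0.61764059 -0.19334771  0.10178239] [0.05523973 0.05571942 0.01350645]
[ 0.62092888 -0.19283033  0.18688068]
delta [0.4809, -0.266, -0.0003] [0.0043, 0.0021, -0.0041]
```

View pics/w3.png

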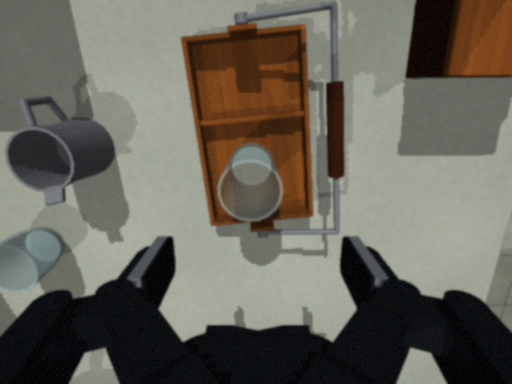

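The wrist picture shows the tall glass standing in the wider compartment at (250,185), with the bail lying down at (335,130). Next is the tin.

{"method": "carry_out", "body": {
  "deltas": [0.0535,-0.0296,0,0,0,0,0.107,-0.059,0,0,0,0,0.16,-0.089,0,0,0,0,0.214,-0.118,0,0,0,0,0.2675,-0.148,0,0,0,0]
}}

```text
time: 9.35
eef_pos: [0.4707, 0.0775, 0.1822]
tcp_rot: [0.709, 0.705, -0.001, -0.001]
contact_force: [0.3, 1.2, -0.0]
opening: 0.999
finger_force: 0.0
```

{"method": "carry_out", "body": {
  "deltas": [0.0535,-0.0296,0,0,0,0,0.107,-0.059,0,0,0,0,0.16,-0.089,0,0,0,0,0.214,-0.118,0,0,0,0,0.214,-0.118,0,0,0,0]
}}

```text
time: 9.98
eef_pos: [0.3527, 0.2929, 0.1822]
tcp_rot: [0.706, 0.708, -0.002, -0.001]
contact_force: [-0.4, -0.1, -0.6]
opening: 1.001
finger_force: 0.0
```

```bash
python3 - <<'E'
from h import *
w,d,K,W=look('wrist');P=cloud(d,K,W).reshape(-1,3);Q=P[(np.hypot(P[:,0]-.357,P[:,1]-.289)<.05)&(P[:,2]>.078)&(P[:,2]<.1)]
print('top',len(Q),(Q.min(0)+Q.max(0))/2,Q.max(0)-Q.min(0),Q.mean(0))
print(T()[:3,3],ctrl.get_state()['qpos'].round(2));c=(Q.min(0)+Q.max(0))/2;to([c[0],c[1],.05],1.57)
E
```

```text
top 2496 [0.3568399  0.2886724  0.08280008] [0.0500721  0.05047866 0.00956468] [0.35668111 0.28979122 0.08527381]
[0.35394605 0.29142885 0.18239748] [ 0.47 -0.16  2.14 -0.    1.17  0.47]
delta [-0.0025, 0.0033, 0.1324] [-0.0031, 0.0019, 0.0006]
```

{"method": "carry_out", "body": {
  "deltas": [-0.002,0.003,0.045,0,0,0,-0.002,0.003,0.09,0,0,0,-0.002,0.003,0.128,0,0,0,-0.002,0.003,0.128,0,0,0]
}}

```text
time: 10.52
eef_pos: [0.3565, 0.2857, 0.0524]
tcp_rot: [0.71, 0.705, -0.005, -0.001]
contact_force: [0.3, 0.6, 0.6]
opening: 1.001
finger_force: 0.0
```

{"method": "carry_out", "body": {
  "deltas": [0,0,0,0,0,0,0,0,0,0,0,0,0,0,0,0,0,0,0,0,0,0,0,0],
  "grip": 0,
  "grip_force": 30
}}

```text
time: 11.02
eef_pos: [0.3605, 0.2892, 0.0584]
tcp_rot: [0.709, 0.705, 0.002, 0.001]
contact_force: [-1.1, -0.8, 6.3]
opening: 0.593
finger_force: 30.9
```

{"method": "carry_out", "body": {
  "deltas": [0,0,-0.02,0,0,0,0,0,-0.06,0,0,0,0,0,-0.11,0,0,0,0,0,-0.13,0,0,0,0,0,-0.13,0,0,0]
}}

```text
time: 11.65
eef_pos: [0.3602, 0.2891, 0.1885]
tcp_rot: [0.709, 0.705, 0.002, 0.001]
contact_force: [-0.6, -0.6, -1.4]
opening: 0.591
finger_force: 31.9
```

```bash
python3 - <<'E'
from h import *
s=ctrl.get_state();print(s['time'],s['eef_pos'],s['contact_force'],s['opening'],s['finger_force'])
to([.612,-.0962,.16],1.57)
E
```

```text
11.65 [0.36016689 0.28908949 0.18845163] [-0.55026769 -0.59663864 -1.38197904] 0.5907673160392153 31.947556659579277
delta [-0.3842, 0.2535, 0.0288] [0.0047, -0.0022, -0.0039]
```

{"method": "carry_out", "body": {
  "deltas": [-0.03,0.02,0,0,0,0,-0.075,0.05,0,0,0,0,-0.12,0.08,0.005,0,0,0,-0.165,0.11,0.01,0,0,0,-0.21,0.14,0.015,0,0,0]
}}

```text
time: 12.28
eef_pos: [0.4976, 0.0763, 0.169]
tcp_rot: [0.709, 0.705, -0.001, -0.001]
contact_force: [0.3, 0.8, -0.9]
opening: 0.593
finger_force: 31.9
```

{"method": "carry_out", "body": {
  "deltas": [-0.045,0.03,0,0,0,0,-0.09,0.06,0,0,0,0,-0.13,0.087,0,0,0,0,-0.16,0.105,0,0,0,0,-0.174,0.1135,0,0,0,0]
}}

```text
time: 12.9
eef_pos: [0.6102, -0.098, 0.1689]
tcp_rot: [0.709, 0.705, -0.001, -0.002]
contact_force: [0.0, 0.5, -1.3]
opening: 0.597
finger_force: 31.9
```

```bash
python3 - <<'E'
from h import *
for n in ['scene']:
    p,d,K,W=look(n);P=cloud(d,K,W).reshape(-1,3)
    k=(P[:,0]>.52)&(P[:,0]<.72)&(P[:,1]>-.28)&(P[:,1]<-.03)&(P[:,2]>.024)&(P[:,2]<.034);print(cv2.minAreaRect(P[k][:,:2].astype(np.float32)*1000))
    k=(abs(P[:,0]-.612)<.05)&(abs(P[:,1]+.096)<.04)&(P[:,2]>.09)&(P[:,2]<.16);print(P[k].min(0),P[k].max(0))
s=ctrl.get_state();print(s['time'],s['eef_pos'],s['contact_force'],s['opening'],s['finger_force'])
to([.612,-.0962,.064],1.57)
E
```

```text
((621.8351440429688, -156.34347534179688), (121.24712371826172, 200.4210205078125), 5.03047513961792)
[ 0.59489047 -0.11552372  0.11001003] [ 0.63568911 -0.07295249  0.15919079]
12.95 [ 0.61092651 -0.09895638  0.16931973] [ 0.38078573 -1.68588022 -1.36188557] 0.5976345798442999 31.89809873700142
delta [0.0028, 0.0013, 0.1053] [-0.0019, 0.0002, -0.006]
```

{"method": "carry_out", "body": {
  "deltas": [0.001,0.002,0.04,0,0,0,0.001,0.002,0.075,0,0,0,0.001,0.002,0.092,0,0,0,0.001,0.002,0.097,0,0,0,0.001,0.002,0.1,0,0,0]
}}

```text
time: 13.58
eef_pos: [0.6135, -0.0957, 0.0724]
tcp_rot: [0.709, 0.706, 0.0, 0.001]
contact_force: [-0.2, 0.2, -1.3]
opening: 0.593
finger_force: 31.9
```

{"method": "carry_out", "body": {
  "deltas": [0,0,0.002,0,0,0,0,0,0.004,0,0,0,0,0,0.005,0,0,0,0,0,0.005,0,0,0]
}}

```text
time: 14.08
eef_pos: [0.6128, -0.0958, 0.0664]
tcp_rot: [0.709, 0.705, 0.0, 0.0]
contact_force: [-0.0, -0.6, -1.8]
opening: 0.595
finger_force: 31.9
```

{"method": "carry_out", "body": {
  "deltas": [0,0,0.002,0,0,0,0,0,0.003,0,0,0,0,0,0.003,0,0,0]
}}

```text
time: 14.45
eef_pos: [0.6131, -0.096, 0.0645]
tcp_rot: [0.709, 0.705, -0.0, 0.0]
contact_force: [-2.9, 0.7, 5.2]
opening: 0.594
finger_force: 32.5
```

{"method": "carry_out", "body": {
  "deltas": [0,0,0,0,0,0,0,0,0,0,0,0,0,0,0,0,0,0,0,0,0,0,0,0],
  "grip": 100
}}

```text
time: 14.95
eef_pos: [0.6127, -0.0958, 0.0631]
tcp_rot: [0.709, 0.705, -0.0, -0.0]
contact_force: [0.1, 0.1, -0.5]
opening: 1.004
finger_force: 0.0
```

{"method": "carry_out", "body": {
  "deltas": [0,0,-0.03,0,0,0,0,0,-0.075,0,0,0,0,0,-0.12,0,0,0,-0.01,-0.013,-0.13,0,0,0,-0.04,-0.053,-0.13,0,0,0]
}}

```text
time: 15.58
eef_pos: [0.5598, -0.1357, 0.1942]
tcp_rot: [0.708, 0.706, 0.0, 0.001]
contact_force: [-0.6, 0.3, 0.3]
opening: 1.003
finger_force: 0.0
```

```bash
python3 - <<'E'
from h import *
s=ctrl.get_state();print(s['time'],s['eef_pos']);to([.3524,-.2957,.16],1.57)
p,d,K,W=look('scene');P=cloud(d,K,W).reshape(-1,3);Q=P[(abs(P[:,0]-.613)<.04)&(abs(P[:,1]+.096)<.04)&(P[:,2]>.085)&(P[:,2]<.11)];print(len(Q),(Q.min(0)+Q.max(0))/2,np.median(Q[:,2]),Q.max(0)-Q.min(0))
E
```

```text
15.575 [ 0.55984334 -0.13568191  0.19420063]
delta [-0.1605, -0.2071, 0.0339] [0.0023, 0.0011, -0.0016]
346 [ 0.6115843  -0.09565254  0.09008278] 0.09117599624364275 [0.05130653 0.05031091 0.00916169]
```

Tin top is at z 0.091, flat and centred. Next is the low cup.

{"method": "carry_out", "body": {
  "deltas": [-0.034,-0.044,0,0,0,0,-0.07,-0.09,0,0,0,0,-0.105,-0.136,0,0,0,0,-0.14,-0.18,0.01,0,0,0,-0.16,-0.207,0.03,0,0,0]
}}

```text
time: 16.25
eef_pos: [0.3493, -0.2956, 0.1625]
tcp_rot: [0.71, 0.705, -0.0, 0.0]
contact_force: [0.3, 0.3, 0.2]
opening: 1.003
finger_force: 0.0
```

{"method": "carry_out", "body": {
  "deltas": [0,0,0,0,0,0]
}}

```text
time: 16.38
eef_pos: [0.3487, -0.2939, 0.1604]
tcp_rot: [0.71, 0.704, 0.0, -0.003]
contact_force: [-0.1, 0.6, -1.0]
opening: 0.999
finger_force: 0.0
```

```bash
python3 - <<'E'
from h import *
w,d,K,W=look('wrist');P=cloud(d,K,W).reshape(-1,3);Q=P[(np.hypot(P[:,0]-.352,P[:,1]+.295)<.05)&(P[:,2]>.05)&(P[:,2]<.075)]
c=(Q.min(0)+Q.max(0))/2;print('rim',len(Q),c,Q.max(0)-Q.min(0),Q.mean(0))
print(T()[:3,3],ctrl.get_state()['qpos'].round(2));to([.5*(c[0]+.3524),.5*(c[1]-.2957),.022],1.57)
E
```

```text
rim 1047 [ 0.35057335 -0.29746506  0.05612595] [0.06053747 0.06177035 0.01223556] [ 0.35042869 -0.30048248  0.05813531]
[ 0.35020151 -0.29393194  0.16160949] [-0.92 -0.13  2.16  0.    1.12 -0.91]
delta [-0.0031, 0.0016, 0.1396] [-0.0018, -0.003, -0.0071]
```

{"method": "carry_out", "body": {
  "deltas": [-0.003,0.001,0.045,0,0,0,-0.003,0.001,0.09,0,0,0,-0.003,0.001,0.125,0,0,0,-0.003,0.001,0.138,0,0,0,-0.003,0.001,0.138,0,0,0]
}}

```text
time: 17.05
eef_pos: [0.3531, -0.2969, 0.0252]
tcp_rot: [0.708, 0.706, 0.0, -0.001]
contact_force: [-0.2, 0.3, -0.2]
opening: 1.0
finger_force: 0.0
```

{"method": "carry_out", "body": {
  "deltas": [0,0,0,0,0,0,0,0,0,0,0,0,0,0,0,0,0,0,0,0,0,0,0,0],
  "grip": 0,
  "grip_force": 25
}}

```text
time: 17.55
eef_pos: [0.3536, -0.2987, 0.0273]
tcp_rot: [0.709, 0.705, -0.0, 0.002]
contact_force: [-1.1, 0.6, 7.0]
opening: 0.709
finger_force: 26.3
```

{"method": "carry_out", "body": {
  "deltas": [0,0,-0.02,0,0,0,0,0,-0.06,0,0,0,0,0,-0.11,0,0,0,0,0,-0.13,0,0,0,0,0,-0.13,0,0,0]
}}

```text
time: 18.18
eef_pos: [0.3536, -0.2985, 0.1576]
tcp_rot: [0.709, 0.705, -0.0, 0.003]
contact_force: [-0.3, 0.3, -1.8]
opening: 0.705
finger_force: 27.9
```

```bash
python3 - <<'E'
from h import *
s=ctrl.get_state();print(s['time'],s['eef_pos'],s['contact_force'],s['opening'],s['finger_force'])
to([.6233,.113,.16],1.57)
E
```

```text
18.175 [ 0.35358611 -0.29854492  0.15758507] [-0.29533138  0.2623842  -1.80962273] 0.7053950112281734 27.932684461120516
delta [0.4129, 0.2676, -0.0032] [0.0036, 0.0043, -0.0044]
```

{"method": "carry_out", "body": {
  "deltas": [0.025,0.016,-0.005,0,0,0,0.068,0.044,-0.01,0,0,0,0.114,0.074,-0.01,0,0,0,0.16,0.104,-0.01,0,0,0,0.206,0.134,-0.01,0,0,0]
}}

```text
time: 18.8
eef_pos: [0.4875, -0.0902, 0.1634]
tcp_rot: [0.709, 0.705, -0.001, -0.001]
contact_force: [0.4, -0.9, -1.4]
opening: 0.707
finger_force: 27.9
```

{"method": "carry_out", "body": {
  "deltas": [0.046,0.03,0,0,0,0,0.092,0.06,0,0,0,0,0.138,0.09,0,0,0,0,0.18,0.117,0,0,0,0,0.207,0.1335,0,0,0,0]
}}

```text
time: 19.42
eef_pos: [0.622, 0.1163, 0.1625]
tcp_rot: [0.708, 0.706, -0.001, -0.001]
contact_force: [0.1, -0.5, -1.3]
opening: 0.707
finger_force: 28.0
```

```bash
python3 - <<'E'
from h import *
for n in ['scene','side']:
    p,d,K,W=look(n);P=cloud(d,K,W).reshape(-1,3);C=p.reshape(-1,3).astype(int)
    k=(P[:,0]>.5)&(P[:,0]<.72)&(P[:,1]>.03)&(P[:,1]<.3)&(P[:,2]>.011)&(P[:,2]<.018);print(n,'tray',cv2.minAreaRect(P[k][:,:2].astype(np.float32)*1000))
    k=(np.hypot(P[:,0]-.623,P[:,1]-.112)<.06)&(P[:,2]>.017)&(P[:,2]<.024);Q=P[k]
    if len(Q): print('saucer rim',k.sum(),(Q.min(0)+Q.max(0))/2,Q.max(0)-Q.min(0))
s=ctrl.get_state();print(s['time'],s['eef_pos'],s['contact_force'],s['opening'],s['finger_force'])
to([.6233,.113,.040],1.57)
E
```

```text
scene tray ((613.1586303710938, 161.47787475585938), (132.31741333007812, 219.93508911132812), 12.818724632263184)
saucer rim 339 [0.62341788 0.10826138 0.02042225] [0.10564572 0.11217251 0.00682665]
side tray ((610.335205078125, 165.2259521484375), (131.1937713623047, 221.5125732421875), 12.714658737182617)
saucer rim 9 [0.61942383 0.09589008 0.01773217] [0.09975037 0.05428656 0.00114552]
19.525 [0.62214677 0.11680271 0.16266505] [-0.18451608 -0.43620177 -1.51818932] 0.7034641684734414 27.987067754147574
delta [-0.0039, 0.0015, 0.1227] [-0.0029, -0.0008, -0.0011]
```

{"method": "carry_out", "body": {
  "deltas": [-0.003,0.001,0.045,0,0,0,-0.003,0.001,0.085,0,0,0,-0.003,0.001,0.106,0,0,0,-0.003,0.001,0.112,0,0,0,-0.003,0.001,0.116,0,0,0]
}}

```text
time: 20.15
eef_pos: [0.6242, 0.111, 0.0503]
tcp_rot: [0.709, 0.705, 0.001, 0.001]
contact_force: [-0.2, 0.0, -0.5]
opening: 0.708
finger_force: 28.0
```

{"method": "carry_out", "body": {
  "deltas": [0,0,0.002,0,0,0,0,0,0.004,0,0,0,0,0,0.005,0,0,0,0,0,0.005,0,0,0]
}}

```text
time: 20.65
eef_pos: [0.6233, 0.1112, 0.0445]
tcp_rot: [0.709, 0.705, 0.0, 0.0]
contact_force: [-0.0, 0.0, -1.9]
opening: 0.71
finger_force: 28.0
```

{"method": "carry_out", "body": {
  "deltas": [0.001,0,0.002,0,0,0,0.001,0,0.003,0,0,0,0.001,0,0.003,0,0,0]
}}

```text
time: 21.02
eef_pos: [0.6231, 0.1122, 0.0411]
tcp_rot: [0.709, 0.705, -0.0, -0.0]
contact_force: [0.3, 0.8, -1.7]
opening: 0.706
finger_force: 28.0
```

{"method": "carry_out", "body": {
  "deltas": [0,0,0.001,0,0,0,0,0,0.003,0,0,0,0,0,0.003,0,0,0]
}}

```text
time: 21.4
eef_pos: [0.6235, 0.1124, 0.0404]
tcp_rot: [0.709, 0.705, -0.0, -0.0]
contact_force: [-5.2, 0.2, 8.0]
opening: 0.707
finger_force: 28.8
```

{"method": "carry_out", "body": {
  "deltas": [0,0,-0.001,0,0,0,0,0,-0.001,0,0,0,0,0,-0.001,0,0,0,0,0,-0.001,0,0,0],
  "grip": 100
}}

```text
time: 21.9
eef_pos: [0.6232, 0.1121, 0.0391]
tcp_rot: [0.709, 0.705, -0.0, -0.0]
contact_force: [-0.5, -0.0, 0.4]
opening: 1.002
finger_force: 0.0
```

{"method": "carry_out", "body": {
  "deltas": [0,0,-0.03,0,0,0,0,0,-0.075,0,0,0,0,0,-0.115,0,0,0,0.01,-0.04,-0.12,0,0,0,0.023,-0.1,-0.12,0,0,0]
}}

```text
time: 22.52
eef_pos: [0.5241, 0.1356, 0.1609]
tcp_rot: [0.709, 0.705, 0.001, 0.001]
contact_force: [-0.7, -0.3, 0.6]
opening: 0.999
finger_force: 0.0
```

{"method": "carry_out", "body": {
  "deltas": [0.01,-0.04,0,0,0,0,0.019,-0.073,0,0,0,0,0.019,-0.073,0,0,0,0]
}}

```text
time: 22.9
eef_pos: [0.4485, 0.1556, 0.1589]
tcp_rot: [0.708, 0.706, -0.0, -0.0]
contact_force: [0.6, -0.5, 0.8]
opening: 0.999
finger_force: 0.0
```

```bash
python3 - <<'E'
from h import *
w,d,K,W=look('wrist');P=cloud(d,K,W).reshape(-1,3)
def rg(z0,z1,x,y,r=.045):
    Q=P[(np.hypot(P[:,0]-x,P[:,1]-y)<r)&(P[:,2]>z0)&(P[:,2]<z1)];
    if len(Q): c=(Q.min(0)+Q.max(0))/2;print(z0,len(Q),c,Q.max(0)-Q.min(0));return c
rg(.073,.085,.449,.156,.03);c=rg(.035,.045,.449,.156)
rg(.065,.08,.6235,.1125)
print(T()[:3,3],ctrl.get_state()['qpos'].round(2));to([.449,.156,.016],1.57);save(w,'w5.png')
p,d,K,W=look('scene');P=cloud(d,K,W).reshape(-1,3);rg(.065,.08,.6235,.1125)
E
```

```text
0.073 525 [0.44767242 0.15480484 0.07758303] [0.02002149 0.020792   0.00903146]
0.035 121 [0.44748357 0.16773368 0.04004341] [0.06071821 0.03525167 0.00989479]
0.065 1507 [0.62129055 0.11425327 0.07020798] [0.06174027 0.06156922 0.01038727]
[0.4500939  0.1552734  0.15947007] [ 0.12 -0.09  2.12 -0.    1.11  0.12]
delta [0.0007, -0.0012, 0.1435] [0.001, 0.0, -0.0032]
0.065 183 [0.62382503 0.11388752 0.07050727] [0.06318203 0.0607416  0.01100992]
```

View pics/w5.png

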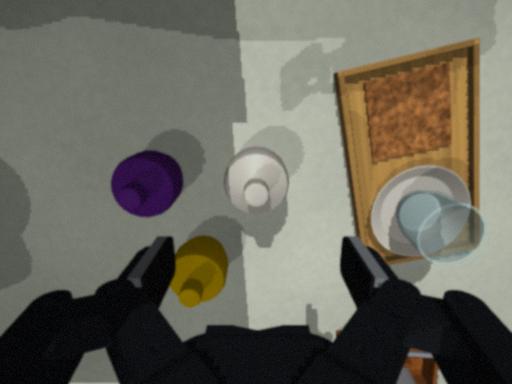

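The low cup's foot sits in the middle of the saucer at (420,215), and the white pot is at (257,180) between the open fingers' line. I descend on the pot.

{"method": "carry_out", "body": {
  "deltas": [0,-0.001,0.045,0,0,0,0,-0.001,0.09,0,0,0,0,-0.001,0.13,0,0,0,0,-0.001,0.146,0,0,0,0,-0.001,0.146,0,0,0]
}}

```text
time: 23.62
eef_pos: [0.4497, 0.1547, 0.0127]
tcp_rot: [0.709, 0.705, -0.001, -0.001]
contact_force: [-0.3, 1.8, 0.6]
opening: 1.003
finger_force: 0.0
```

{"method": "carry_out", "body": {
  "deltas": [0,0,0,0,0,0,0,0,0,0,0,0,0,0,0,0,0,0,0,0,0,0,0,0],
  "grip": 0,
  "grip_force": 35
}}

```text
time: 24.12
eef_pos: [0.4511, 0.1553, 0.0154]
tcp_rot: [0.709, 0.705, 0.001, 0.001]
contact_force: [-1.3, -0.6, 6.4]
opening: 0.714
finger_force: 39.0
```

{"method": "carry_out", "body": {
  "deltas": [0,0,-0.02,0,0,0,0,0,-0.05,0,0,0,0,0,-0.08,0,0,0,0,0,-0.085,0,0,0,0,0,-0.085,0,0,0]
}}

```text
time: 24.75
eef_pos: [0.4491, 0.155, 0.0979]
tcp_rot: [0.709, 0.705, 0.0, 0.0]
contact_force: [-0.5, -0.5, -2.1]
opening: 0.716
finger_force: 39.3
```

```bash
python3 - <<'E'
from h import *
s=ctrl.get_state();print(s['time'],s['eef_pos'],s['contact_force'],s['opening'],s['finger_force'])
to([.5995,.2168,.097],1.57)
p,d,K,W=look('scene');save(cv2.resize(p[150:300,220:420],(800,600)),'s6.png')
E
```

```text
24.75 [0.44912667 0.15502591 0.09792497] [-0.5364838  -0.5373405  -2.06551956] 0.7161199863743791 39.31123019428924
delta [0.0625, 0.1501, 0.0009] [0.0, -0.0, -0.0042]
```

View pics/s6.png

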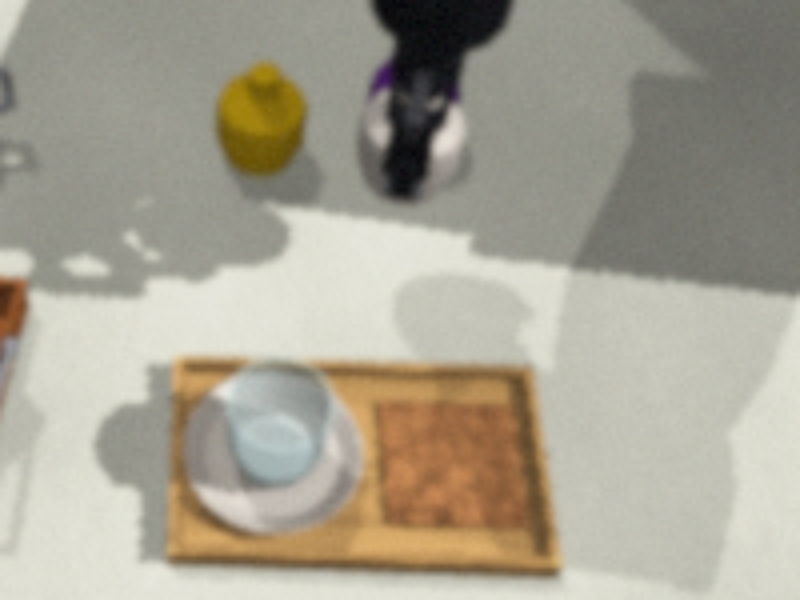

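The pot is held upright at (415,130) in the crop, and the coaster is free at (450,465).

{"method": "carry_out", "body": {
  "deltas": [0.01,0.022,0,0,0,0,0.026,0.062,0,0,0,0,0.043,0.104,0,0,0,0,0.0575,0.138,0,0,0,0,0.0625,0.15,0,0,0,0]
}}

```text
time: 25.42
eef_pos: [0.6002, 0.2171, 0.096]
tcp_rot: [0.709, 0.705, -0.001, -0.001]
contact_force: [0.0, 0.2, -2.9]
opening: 0.714
finger_force: 39.3
```

{"method": "carry_out", "body": {
  "deltas": [0,0,0,0,0,0,0,0,0.025,0,0,0,0,0,0.05,0,0,0,0,0,0.06,0,0,0,0,0,0.063,0,0,0]
}}

```text
time: 26.05
eef_pos: [0.5986, 0.2164, 0.0346]
tcp_rot: [0.709, 0.705, -0.001, -0.001]
contact_force: [-0.1, -0.3, -1.9]
opening: 0.713
finger_force: 39.2
```

{"method": "carry_out", "body": {
  "deltas": [0,0,0.002,0,0,0,0,0,0.004,0,0,0,0,0,0.005,0,0,0,0,0,0.005,0,0,0]
}}

```text
time: 26.55
eef_pos: [0.5999, 0.2169, 0.0305]
tcp_rot: [0.709, 0.705, 0.0, 0.0]
contact_force: [0.2, -1.0, -2.7]
opening: 0.714
finger_force: 39.2
```

{"method": "carry_out", "body": {
  "deltas": [0,0,0.002,0,0,0,0,0,0.003,0,0,0,0,0,0.003,0,0,0]
}}

```text
time: 26.92
eef_pos: [0.5998, 0.2168, 0.0275]
tcp_rot: [0.709, 0.705, -0.0, -0.0]
contact_force: [-1.3, 1.0, -0.4]
opening: 0.711
finger_force: 39.4
```

{"method": "carry_out", "body": {
  "deltas": [0,0,0.001,0,0,0,0,0,0.002,0,0,0,0,0,0.002,0,0,0]
}}

```text
time: 27.3
eef_pos: [0.5998, 0.2168, 0.0274]
tcp_rot: [0.709, 0.705, -0.001, -0.0]
contact_force: [-5.7, -0.7, 9.0]
opening: 0.713
finger_force: 40.3
```

Touching, so I release, rise and take a final look.

{"method": "carry_out", "body": {
  "deltas": [0,0,-0.001,0,0,0,0,0,-0.001,0,0,0,0,0,-0.001,0,0,0,0,0,-0.001,0,0,0],
  "grip": 100
}}

```text
time: 27.8
eef_pos: [0.5997, 0.2168, 0.0261]
tcp_rot: [0.709, 0.705, -0.0, -0.0]
contact_force: [-0.4, -0.3, 0.3]
opening: 1.0
finger_force: 0.0
```

{"method": "carry_out", "body": {
  "deltas": [0,0,-0.03,0,0,0,0,0,-0.08,0,0,0,0,0,-0.14,0,0,0,0,-0.06,-0.17,0,0,0,0,-0.12,-0.17,0,0,0]
}}

```text
time: 28.42
eef_pos: [0.4826, 0.2177, 0.2]
tcp_rot: [0.709, 0.705, 0.003, 0.002]
contact_force: [-0.3, 0.2, 1.3]
opening: 1.003
finger_force: 0.0
```

{"method": "carry_out", "body": {
  "deltas": [0,0,0,0,0,0,0,0,0,0,0,0,0,0,0,0,0,0]
}}

```text
time: 28.8
eef_pos: [0.483, 0.2174, 0.1968]
tcp_rot: [0.709, 0.705, 0.001, 0.0]
contact_force: [-0.1, -0.9, 0.6]
opening: 0.997
finger_force: 0.0
```

```bash
python3 - <<'E'
from h import *
P=[]
for n in ['scene','side']:
    p,d,K,W=look(n);P=cloud(d,K,W).reshape(-1,3);save(p,n+'7.png');print(n)
    for q,z0,z1,x,y,r in [('glass',.095,.115,.619,-.193,.05),('tin',.085,.1,.612,-.096,.045),('cup',.065,.08,.6235,.1125,.05),('knob',.082,.1,.5995,.217,.03),('jug',.07,.08,.425,-.17,.045)]:
        Q=P[(np.hypot(P[:,0]-x,P[:,1]-y)<r)&(P[:,2]>z0)&(P[:,2]<z1)]
        if len(Q): print(q,len(Q),((Q.min(0)+Q.max(0))/2).round(4),(Q.max(0)-Q.min(0)).round(4),np.median(Q[:,2]).round(4))
    k=(P[:,0]>.5)&(P[:,0]<.72)&(P[:,1]>.03)&(P[:,1]<.3)&(P[:,2]>.011)&(P[:,2]<.018);print('tray',cv2.minAreaRect(P[k][:,:2].astype(np.float32)*1000))
    if n=='scene':save(cv2.resize(p[150:300,110:380],(800,444)),'f.png')
E
```

```text
scene
glass 204 [ 0.6198 -0.1926  0.1019] [0.0553 0.0543 0.0138] 0.1027
tin 346 [ 0.6118 -0.0962  0.0896] [0.0511 0.0498 0.0092] 0.091
cup 188 [0.6239 0.1139 0.0709] [0.0609 0.0608 0.0118] 0.0718
knob 88 [0.6024 0.2162 0.089 ] [0.021  0.0215 0.0134] 0.0919
jug 139 [ 0.426  -0.1768  0.0751] [0.062  0.0717 0.0097] 0.0741
tray ((613.14990234375, 161.3813934326172), (132.49502563476562, 219.83322143554688), 12.791072845458984)
side
glass 72 [ 0.6174 -0.1898  0.0996] [0.0559 0.0556 0.0092] 0.0995
tin 108 [ 0.6092 -0.0922  0.0875] [0.0512 0.0497 0.0049] 0.0865
cup 88 [0.6209 0.1169 0.0682] [0.0624 0.0644 0.0063] 0.068
knob 45 [0.5973 0.2192 0.0873] [0.02   0.0214 0.0071] 0.0879
jug 48 [ 0.4219 -0.174   0.0727] [0.0583 0.0758 0.0055] 0.0715
tray ((609.8397827148438, 164.71780395507812), (131.71656799316406, 220.33468627929688), 12.874371528625488)
```

View pics/f.png

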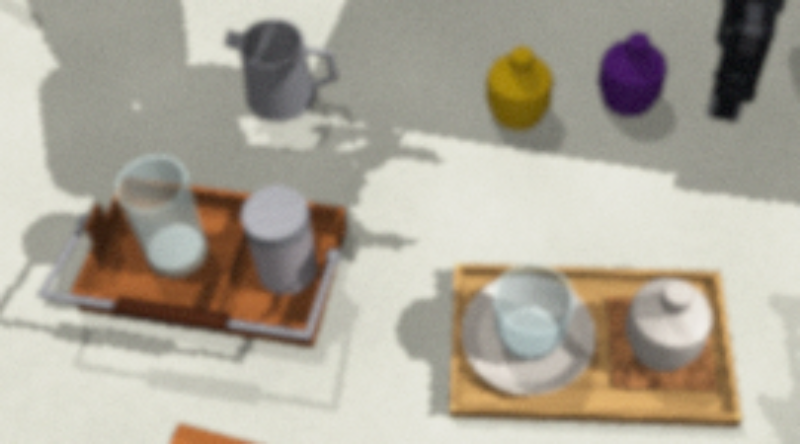

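The final picture shows the glass at (160,215) and the tin at (280,240) in the carrier, with the bail down. The cup is centred on the saucer at (530,310) and the pot on the coaster at (668,325). Each is within 2 mm of its target in the scene camera.

```bash
python3 -c "
from plant import ctrl
print(ctrl.sign_off())"
```

```text
the job is handed in; nothing more can be done
None
```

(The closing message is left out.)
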